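# Bolt the mill's cover down with a drift pin

### The job

The cover plate of the bench grain mill lies back on its spacer ring with the first bolt in, but the other two holes are out of line: push the drift pin through one of them until its shoulder sits on the cover, and with it standing there drop a bolt fully home in the other hole. Then draw the drift out and stand it back in the wooden block, and drop the last bolt fully home in the hole it leaves. Leave the first bolt in its place and do not disturb the other things on the worktop.

Things in the scene. Friction and masses are not known exactly. Their poses are not given: they have to be found in the camera images.
- mill: Grain mill: white round stone chamber 164 mm across, its drilled top face 110 mm above the worktop, a grey motor lying behind it. Fixed; its place and turn vary. Origin: under the middle of the chamber; x towards the motor, z up. On the face lies a stack 12 mm high: a 4 mm spacer ring, then the 8 mm cover plate
- mill_h0 (a point): mouth, in the chamber's top face, of the first bolt's hole, on the motor's side (x axis); 11.5 mm across. The three holes lie on a circle of 60 mm radius about the middle, 104 mm from one another; axes as the mill's
- mill_h1 (a point): mouth of the second hole in the chamber's top face (11.5 mm across, 50 mm deep), under the stack, open; 120 degrees anticlockwise from hole 0 seen from above
- mill_h2 (a point): mouth of the third hole, the same, 120 degrees clockwise from hole 0
- cover_h1 (a point): Cover: loose round aluminium plate, 160 mm across, 8 mm thick, 0.4 kg, with a feed stub in its middle 36 mm across and 12 mm high. It can turn about the first bolt and starts up to 2.5 mm out of line at the open holes. This point: centre, at the top face, of its 12 mm hole over mill_h1. Pushed sideways by a pin in its hole it slides round easily (a few newtons)
- cover_h2 (a point): the same for its hole over mill_h2. Between cover and mill, hidden, lies a loose steel spacer ring, 4 mm thick, 0.2 kg, with the same 12 mm holes, hung on the first bolt too. It starts turned about that bolt to either side, up to 8 mm out of line at the open holes: no reading is given, it must be felt for. A pin in its hole slides it round easily
- bolt0_head (a point): first bolt, already in: the same as the other two; this point: centre of its head
- boltA_head (a point): Thumb bolt: dark steel with a round knurled head 24 mm across and 18 mm high, plain shank 10 mm across and 40 mm long whose last 6 mm taper to a 6 mm nose; 70 g. This point: centre of the head (9 mm above its underside), z along the axis, up. It starts hanging by its head in a hole of the block
- boltB_head (a point): another such bolt; the two are alike and either may go in either hole
- drift_head (a point): Drift pin: bright steel, 0.11 kg; round knurled grip 16 mm across and 42 mm high whose flat underside is the shoulder. This point: centre of the grip, 21 mm above the shoulder; z along the axis, up. It starts standing in a hole of the block, its shoulder on the block's top; which hole is the drift's varies
- drift_nose (a point): tip of the drift's nose, 47 mm below its shoulder: under the shoulder come 22 mm of plain shank 11 mm across, then 25 mm of taper down to a flat nose 7 mm across
- block_hole0 (a point): Block: light wooden block 55 x 175 mm, 60 mm high, fixed to the worktop; this point: centre, at the top face, of one of its three 13 mm holes (54 mm deep, 60 mm apart in a row along the block's y axis)
- block_hole1 (a point): Block: light wooden block 55 x 175 mm, 60 mm high, fixed to the worktop; this point: centre, at the top face, of another of its holes
- block_hole2 (a point): Block: light wooden block 55 x 175 mm, 60 mm high, fixed to the worktop; this point: centre, at the top face, of another of its holes
- hexkey: Bystander: bent hexagon key of dark steel, 100 x 30 mm, 8 mm thick, lying flat on the worktop
- brush: Bystander: long hand brush lying flat
- scraper: Bystander: steel dough scraper, 75 x 150 mm, with a round wooden grip
- hopper: Bystander: the mill's own steel hopper, 150 mm wide at the mouth and 115 mm high, standing mouth down
- scoop: Bystander: aluminium flour scoop, 60 mm wide, 35 mm high, with a 100 mm wooden handle

How it is judged:
By the outcome, as a careful person would: the job done as asked, in the order asked, and still so for the second after the job is handed in, with the robot touching nothing.
It also fails if it takes over 72 s, if anything falls off the work surface, if the arm or the gripper's body presses on something with over 40 N, if the wrist force passes 120 N, or if a joint passes its speed limit or range.

### The arm

A 6-joint arm with a two-finger parallel gripper is mounted at the origin on the work surface. World frame = base frame: x ahead of the robot, y to its left, z up, the work surface at z = 0. Lengths are in m, angles in rad, forces in N, time in s.
With the tool pointing down it reaches from about 0.2 to 0.875 m from the base axis. Payload 3.4 kg.
Tool frame: the origin (TCP) lies between the finger pads; the fingertips stand 25 mm ahead of it and the grasp point (between the pads) lies 6 mm ahead of it (r.nose_length is the z of the fingertips in the tool frame, in m); z points along the fingers, y is the line along which they close (so a half turn about z gives the same grasp; the last joint's range is limited). The gripper opens to 94 mm and grips with 3 to 60 N. Pads are 16 mm wide; open, the fingers measure 119 mm over their backs; the gripper's body (75 mm by 177 mm) begins 78 mm behind the grasp point.
Start: joints at [1.178, 0.276, 1.505, -0, 1.361, -0.121], TCP at [0.154, 0.554, 0.23] pointing down, gripper open.
Joint ranges: [-2.89, 2.89], [-0.75, 2.08], [0.22, 2.7], [-1.18, 4.32], [0.11, 2.71], [-2.7, 2.7]. Speed limits (rad/s): [2.57, 2.57, 3.14, 3.14, 3.14, 3.14].

### API

Orientations are given as a unit quaternion [w, x, y, z].
In Python, from plant import r, gripper_to, inverse_kinematics, vision, models, telemetry gives the robot as it stands. Calls block until the motion is done:
- r.move_to(position, orientation): joint-space move of the TCP to a pose.
- r.move_l(position, rot=None, vel=0.15, guard=None): straight line of the TCP; rot=None keeps the orientation; vel is the mean speed in m/s. With guard (N) it stops when the force on the tool has changed by that much, and returns True; else False.
- r.movej(angles): joint-space move.
- gripper_to(opening, f_grip=None): finger opening in m; f_grip is the grip in N (None keeps the last); returns when the fingers have stopped.
- r.hold(seconds).
- inverse_kinematics(position, orientation): joint angles nearest the present ones, or None.
- vision.snapshot(name): name is "scene" or "side" or "wrist"; returns the picture (400x640x3 uint8, red, green, blue); there is no depth.
- vision.get_calibration(name): a dict with "fx", "fy", "cx", "cy" (pixels), "position" and "orientation" of the camera in the world. Camera axes: x right, y down, z forward; pixel columns grow to the right and rows downward; lengths in m; the calibration is good to about 2 mm. A picture is of the moment at which its call begins: read the wrist's pose just before it. get_calibration takes no time and is no camera call; for the wrist camera it gives the pose at the moment of the call.
A pose or a line that the arm cannot do raises r.PlanningError and nothing moves.
- r.sign_off(): hands the job in; it is judged then, once.
Trained networks look in the newest picture that a camera, given by its name, has taken for a name from the list of things; names that differ only in an ending like _2 or _b are one class to them, and where a whole thing is asked for, a point or a joint stands for the part that bears it (a point fixed in the world has none). Each returns a list of dicts, best first, with "score" (0 to 1); they miss things now and then, are a little off and sometimes report something else, mostly with a low value. They report only what shows in the picture. A call takes as long as a camera call.
- models.boxes_of(thing, camera): "at" ([x, y, z] in m, in world coordinates, good to about 4 mm: the middle of the surface that is visible of it).
- models.regions_of(thing, camera): "pixels" (400x640 bool, what is visible of it).
- models.mark_of(thing, camera): "at" ([x, y, z] in m, in world coordinates, good to about 4 mm: a listed point, or the origin of a listed thing).
Readings, each from a call of its own:
- telemetry.current_t(): time.
- telemetry.current_joints(): joint angles.
- telemetry.current_dq(): joint speeds.
- telemetry.current_joint_efforts(): joint torques, N m.
- telemetry.current_ee_pos(): TCP position.
- telemetry.current_tool_rot(): TCP orientation.
- telemetry.current_wrist_force(): force on the tool from outside, world axes, zero at the start.
- telemetry.current_torque(): the same for the moment, N m.
- telemetry.current_opening(): finger opening in m.
- telemetry.current_finger_force(): force on a finger pad.
Only numpy, scipy, OpenCV 4.12 (cv2) and the standard library are available. Lean on these libraries where they do the work, as an engineer would, in place of code of your own. Each camera call takes 0.05 s, during which the arm holds its last target. There are 200 camera calls.

## Working session

There is one attempt and no reset: what is moved stays moved. The work goes in short steps, each a Python script; the robot and the scene stay as the last script left them, time stands still between calls to the robot, and variables do not carry over. Pictures are saved under pics/ and viewed, at most 10 in all, crops included, and the job is handed in when it is done.

```bash
ls; mkdir -p pics
python3 - <<'E'
from plant import r, vision, models, telemetry
import cv2, numpy as np
for c in ["scene","side","wrist"]:
    im=vision.snapshot(c); cv2.imwrite(f"pics/{c}0.png",im[:,:,::-1])
    k=vision.get_calibration(c); print(c,{a:np.round(b,3).tolist() for a,b in k.items()})
for c in ["scene","side"]:
    for t in ["mill","mill_h0","cover_h1","cover_h2","bolt0_head","boltA_head","boltB_head","drift_head","block_hole0","block_hole1","block_hole2","hopper","scoop"]:
        m=models.mark_of(t,c); print(c,t,[(np.round(d["at"],3).tolist(),round(d["score"],2)) for d in m[:3]])
print(telemetry.current_t())
ims=[cv2.imread(f"pics/{c}0.png") for c in ["scene","side"]]
cv2.imwrite("pics/both0.png",cv2.resize(np.vstack(ims),None,fx=0.75,fy=0.75))
E
```

```text
pics
scene {'fx': 404.767, 'fy': 404.767, 'cx': 320.273, 'cy': 197.708, 'position': [1.002, -0.643, 0.843], 'orientation': [-0.383, 0.857, 0.319, -0.131]}
side {'fx': 397.889, 'fy': 397.889, 'cx': 323.779, 'cy': 207.343, 'position': [0.366, 0.791, 0.642], 'orientation': [0.043, -0.06, 0.876, -0.477]}
wrist {'fx': 351.234, 'fy': 351.234, 'cx': 318.237, 'cy': 198.66, 'position': [0.091, 0.572, 0.384], 'orientation': [0.094, 0.791, 0.601, 0.07]}
scene mill [([0.529, -0.116, -0.001], 0.59), ([0.496, -0.165, 0.126], 0.49)]
scene mill_h0 [([0.496, -0.166, 0.111], 0.64), ([0.588, -0.13, 0.109], 0.59)]
scene cover_h1 [([0.493, -0.165, 0.122], 0.95), ([0.509, -0.062, 0.126], 0.73)]
scene cover_h2 [([0.493, -0.165, 0.122], 0.95), ([0.509, -0.062, 0.126], 0.73)]
scene bolt0_head [([0.526, -0.374, -0.001], 0.73), ([0.589, -0.122, 0.13], 0.58)]
scene boltA_head [([0.542, 0.254, 0.069], 0.56)]
scene boltB_head [([0.569, 0.136, 0.067], 0.64)]
scene drift_head [([0.555, 0.197, 0.082], 0.43)]
scene block_hole0 [([0.571, 0.14, 0.062], 0.91), ([0.544, 0.255, 0.061], 0.83), ([0.559, 0.195, 0.061], 0.66)
[... 695 characters left out ...]
head [([0.586, -0.128, 0.13], 0.61)]
side boltA_head [([0.545, 0.255, 0.069], 0.64), ([0.337, 0.223, -0.002], 0.2)]
side boltB_head []
side drift_head [([0.586, -0.127, 0.125], 0.53), ([0.553, 0.19, 0.081], 0.45), ([0.528, -0.118, -0.002], 0.4)]
side block_hole0 [([0.557, 0.198, 0.058], 0.78), ([0.564, 0.136, 0.055], 0.74), ([0.543, 0.257, 0.06], 0.72)]
side block_hole1 [([0.557, 0.198, 0.058], 0.78), ([0.564, 0.136, 0.055], 0.74), ([0.543, 0.257, 0.06], 0.72)]
side block_hole2 [([0.557, 0.198, 0.058], 0.78), ([0.564, 0.136, 0.055], 0.74), ([0.543, 0.257, 0.06], 0.72)]
side hopper [([0.69, 0.33, -0.004], 0.88), ([0.28, -0.305, -0.002], 0.17)]
side scoop [([0.531, -0.369, -0.001], 0.62)]
1.45
```

View pics/both0.png

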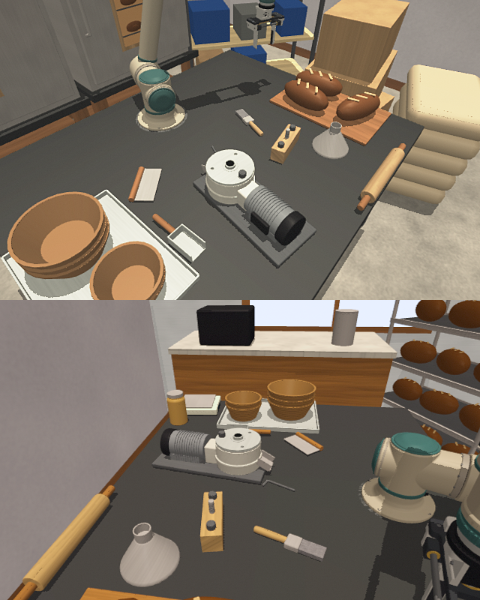

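```bash
cat > h.py <<'E'
from plant import r, gripper_to, inverse_kinematics, vision, models, telemetry as T
import cv2, numpy as np
from scipy.spatial.transform import Rotation as R
def quat(yaw):  # tool down, tool y axis at world angle yaw
    y=np.array([np.cos(yaw),np.sin(yaw),0]); z=np.array([0,0,-1.]); x=np.cross(y,z)
    return R.from_matrix(np.c_[x,y,z]).as_quat(scalar_first=True)
def cam(name="wrist"):
    k=vision.get_calibration(name); return k,np.array(k["position"]),R.from_quat(k["orientation"],scalar_first=True).as_matrix()
def px2w(u,v,z,c):
    k,p,M=c; d=M@np.array([(u-k["cx"])/k["fx"],(v-k["cy"])/k["fy"],1]); return p+d*(z-p[2])/d[2]
def w2px(P,c):
    k,p,M=c; q=M.T@(np.asarray(P)-p); return np.array([k["cx"]+k["fx"]*q[0]/q[2],k["cy"]+k["fy"]*q[1]/q[2]])
def snap(fn):
    c=cam(); im=vision.snapshot("wrist"); np.savez("pics/"+fn+".npz",im=im,p=c[1],M=c[2]); cv2.imwrite(f"pics/{fn}.png",im[:,:,::-1]); return im,c
E
python3 - <<'E'
from h import *
rot=T.current_tool_rot(); print(rot, R.from_quat(rot,scalar_first=True).as_matrix().round(2).tolist())
row=np.arctan2(.255-.14,.544-.571)
for a in (row-np.pi/2,row+np.pi/2):
    for p in ([.557,.197,.2],[.53,-.117,.25]): print(round(a,3),np.round(inverse_kinematics(p,quat(a)),2))
E
```

```text
[1.29159565e-05 1.35488047e-01 9.90778981e-01 2.73851325e-05] [[-0.96, 0.27, 0.0], [0.27, 0.96, 0.0], [-0.0, 0.0, -1.0]]
0.231 [ 0.22  0.32  1.52 -0.    1.3  -0.01]
0.231 [-0.35  0.22  1.54 -0.    1.39 -0.58]Traceback (most recent call last):
  File "<stdin>", line 5, in <module>
    return _wrapfunc(a, 'round', decimals=decimals, out=out)
    return _wrapit(obj, method, *args, **kwds)
    result = getattr(arr, method)(*args, **kwds)
TypeError: unsupported operand type(s) for *: 'NoneType' and 'float'
```

View pics/wrist0.png

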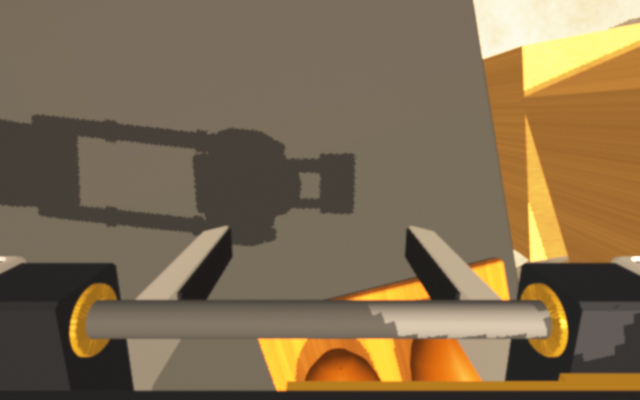

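Run:
```python
from h import *
t=T.current_t(); r.move_to([.571,.135,.20],quat(.231)); print(T.current_t()-t)
im,c=snap("block")
for t in ["boltA_head","drift_head","block_hole0"]:
    print(t,[(np.round(d["at"],3).tolist(),round(d["score"],2),w2px(d["at"],c).round().tolist()) for d in models.mark_of(t,"wrist")[:4]])
r.move_to([.537,-.15,.25],quat(.231)); print(T.current_t())
im,c=snap("mill")
for t in ["mill","cover_h1","bolt0_head"]:
    print(t,[(np.round(d["at"],3).tolist(),round(d["score"],2),w2px(d["at"],c).round().tolist()) for d in models.mark_of(t,"wrist")[:4]])
cv2.imwrite("pics/bm.png",np.vstack([cv2.imread("pics/block.png")[:300,100:540],cv2.imread("pics/mill.png")[:300,100:540]]))
```

```text
2.125
boltA_head [([0.544, 0.255, 0.072], 0.66, [318.0, 38.0])]
drift_head [([0.552, 0.199, 0.081], 0.79, [312.0, 117.0])]
block_hole0 [([0.543, 0.254, 0.058], 0.92, [317.0, 42.0]), ([0.553, 0.195, 0.063], 0.75, [312.0, 121.0]), ([0.562, 0.132, 0.058], 0.61, [306.0, 196.0]), ([0.342, 0.226, 0.003], 0.42, [99.0, 33.0])]
4.9
mill []
cover_h1 [([0.507, -0.06, 0.122], 0.91, [305.0, 78.0]), ([0.493, -0.168, 0.122], 0.87, [260.0, 207.0])]
bolt0_head [([0.587, -0.122, 0.13], 0.96, [386.0, 182.0])]
```

View pics/bm.png

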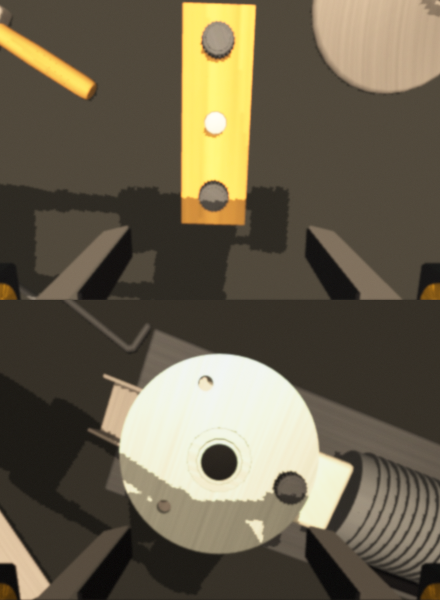

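Run:
```python
import cv2,numpy as np
b=cv2.imread("pics/block.png");m=cv2.imread("pics/mill.png")
def crop(im,u,v,s=16,g=None):
    c=im[v-s:v+s,u-s:u+s].astype(float); lo,hi=c.min(),c.max(); return cv2.resize(((c-lo)/(hi-lo)*255).astype(np.uint8),(256,256),interpolation=cv2.INTER_NEAREST)
A=np.hstack([crop(b,315,123),crop(b,318,39),crop(b,313,196)])
B=np.hstack([crop(m,306,83),crop(m,263,207),crop(m,390,187,24)])
cv2.imwrite("pics/crops.png",np.vstack([A,B]))
```

```text
(no output)
```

View pics/crops.png

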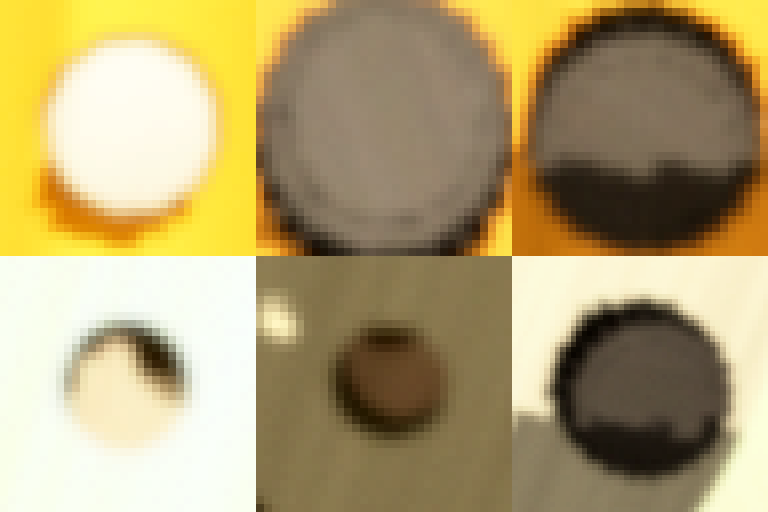

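Run:
```python
from h import *
k=vision.get_calibration("wrist")
def L(f): d=np.load(f"pics/{f}.npz"); return (k,d["p"],d["M"])
b,m=L("block"),L("mill")
P={n:px2w(u,v,z,c)[:2] for n,u,v,z,c in [("drift",314.9,122.4,.102,b),("bA",317.5,37.3,.078,b),("bB",313.1,195.75,.078,b),("c1",305.4,82.4,.122,m),("c2",263.1,206.3,.122,m),("b0",389.9,187.25,.140,m)]}
for n in P: print(n,P[n].round(4))
d=lambda a,b:round(float(np.linalg.norm(P[a]-P[b])),4)
print(d("drift","bA"),d("drift","bB"),d("c1","c2"),d("b0","c1"),d("b0","c2"))
# cover outline (z .122), white+shade: mask
im=cv2.imread("pics/mill.png"); g=models.regions_of("cover_h1","wrist")
for q in g[:2]:
    mk=q["pixels"]; print(q["score"],mk.sum())
    cn=max(cv2.findContours(mk.astype(np.uint8),0,cv2.CHAIN_APPROX_NONE)[0],key=len)[:,0]
    W=np.array([px2w(u,v,.122,m)[:2] for u,v in cn])
    W=W[(cn[:,1]<230)]
    from scipy.optimize import least_squares
    s=least_squares(lambda x:np.hypot(W[:,0]-x[0],W[:,1]-x[1])-x[2],[.53,-.117,.08],loss="soft_l1",f_scale=.001); print("cover",s.x.round(4),np.abs(s.fun).mean().round(4))
print(T.current_t())
```

```text
drift [0.5554 0.1953]
bA [0.5433 0.2542]
bB [0.5671 0.1381]
c1 [ 0.5079 -0.0628]
c2 [ 0.4954 -0.1665]
b0 [ 0.5889 -0.124 ]
0.0601 0.0585 0.1044 0.1015 0.1027
0.96 29971
cover [ 0.5318 -0.1184  0.0796] 0.0002
5.15
```

Run:
```python
from h import *
gripper_to(.045,50)
q=quat(.231)
r.move_to([.5554,.1953,.145],q); r.move_l([.5554,.1953,.090])
f0=T.current_wrist_force(); gripper_to(.0,50); print(T.current_opening(),f0,T.current_wrist_force(),T.current_ee_pos())
r.move_l([.5554,.1953,.150]); print(T.current_wrist_force())
im,c=snap("held"); p=np.array(T.current_ee_pos())
print(p,w2px(p+[0,0,.015],c),w2px(p+[0,0,.006-.012],c),T.current_t())
cv2.imwrite("pics/heldc.png",cv2.resize(cv2.imread("pics/held.png")[200:400,230:410],None,fx=3,fy=3,interpolation=cv2.INTER_NEAREST))
```

```text
0.015015335024911168 [ 0.44261306 -1.14746734 -0.14727215] [-0.89923705  0.28010246  4.0689798 ] [0.5554245  0.19536688 0.09051773]
[-0.5822379  -0.05585049 -1.71127227]
[0.55447764 0.19509028 0.14876073] [314.51274875 273.52136866] [314.99977408 254.6027244 ] 9.0917
```

View pics/heldc.png

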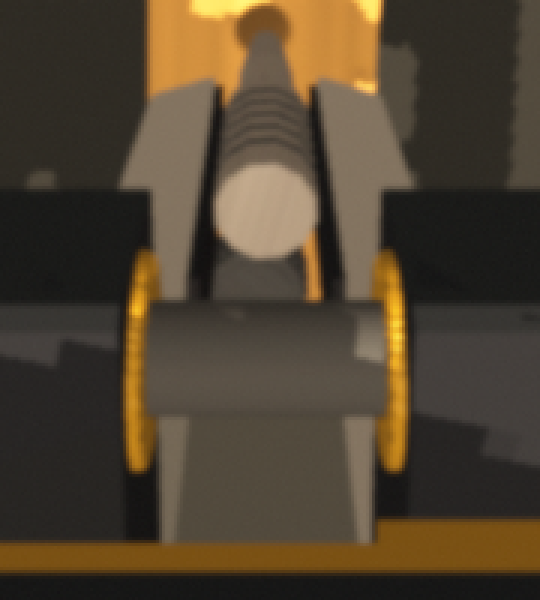

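Run:
```python
from h import *
q=quat(.231)
r.move_l([.5554,.1953,.215],vel=.25); r.move_to([.5064,-.0631,.2115],q); r.hold(.15)
im,c=snap("c1"); p=np.array(T.current_ee_pos()); print(p,T.current_wrist_force(),T.current_t())
bias=np.array([.00146,.00034,0])
print(w2px(p-[0,0,.0775]+bias,c), w2px(np.array([.5079,-.0628,.122]),c))
cv2.imwrite("pics/c1c.png",cv2.resize(im[150:270,260:380,::-1],None,fx=5,fy=5,interpolation=cv2.INTER_NEAREST))
```

```text
[ 0.50682061 -0.06194998  0.21136323] [ 0.94643166  0.68260899 -0.41421117] 10.725
[318.73357901 214.60078537] [317.81586955 211.45130403]
```

View pics/c1c.png

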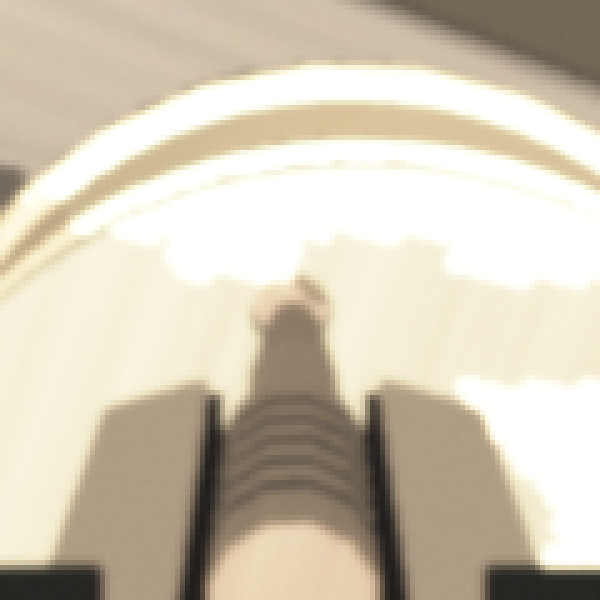

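```bash
cat >> h.py <<'E'
NZ=.0775
def at(tag): print(tag,"nose",(np.array(T.current_ee_pos())-[0,0,NZ]).round(4),"F",np.round(T.current_wrist_force(),1),"t",round(T.current_t(),2))
def go(x,y,nz,vel=.03,guard=None): return r.move_l([x,y,nz+NZ],vel=vel,guard=guard)
E
python3 - <<'E'
from h import *
c=np.array([.5064,-.0631]); t=np.array([.6,.8])
g=go(*c,.1185,.05,8); at(("in",g))
if T.current_ee_pos()[2]-NZ>.1205: raise SystemExit
g=go(*c,.111,.03,5); at(("down",g))
z0=T.current_ee_pos()[2]-NZ
for d in (7,4.5,9.5):
    p=c+t*d/1000
    go(*(T.current_ee_pos()[:2]),z0+.0015,.05); g=go(*p,z0+.0015,.04,25); at(("slide",d,g))
    g=go(*p,z0-.0045,.03,6); at(("probe",d,g))
    if T.current_ee_pos()[2]-NZ<z0-.0025: break
E
```

```text
('in', False) nose [ 0.5062 -0.063   0.118 ] F [ 0.1  0.2 -1.4] t 11.18
('down', True) nose [ 0.5072 -0.0633  0.1135] F [-0.7  0.3  4.2] t 11.45
('slide', 7, False) nose [ 0.5107 -0.0572  0.1147] F [ 0.3 -0.3 -1.9] t 12.02
('probe', 7, True) nose [ 0.5108 -0.0577  0.1095] F [-0.6 -0.4  3.9] t 12.28
```

Run:
```python
from h import *
c=np.array([.5064,-.0631]); t=np.array([.6,.8])
zf=T.current_ee_pos()[2]-NZ
go(*(T.current_ee_pos()[:2]),zf+.001,.05)
for d in (0,2,-2,3.5,-3.5):
    p=c+t*d/1000
    g=go(*p,zf+.001,.04,30); at(("slide",d,g))
    g=go(*p,zf-.006,.03,6); at(("probe",d,g))
    if T.current_ee_pos()[2]-NZ<zf-.0035: break
    go(*(T.current_ee_pos()[:2]),zf+.001,.05)
```

```text
('slide', 0, False) nose [ 0.5061 -0.0631  0.1103] F [ 0.4  1.6 -1. ] t 12.85
('probe', 0, False) nose [ 0.5065 -0.0629  0.1032] F [ 0.7  0.5 -2.2] t 13.23
```

```bash
cat >> h.py <<'E'
def insert(p,zt,step=.003,guard=12,gain=1e-4,zstop=None,n=25,fmax=None,vel=.04,offs=NZ):
    """stepwise descent of the TCP (nose frame) yielding sideways to the measured force"""
    p=np.array(p,float); hit=0; log=[]
    for i in range(n):
        z=T.current_ee_pos()[2]-offs
        if z<zt+.0006: break
        g=r.move_l([*p,max(z-step,zt-.0005)+offs],vel=vel,guard=guard); F=np.array(T.current_wrist_force())
        log.append((round((T.current_ee_pos()[2]-offs)*1e3,1),*np.round(F,1),bool(g)))
        p+=np.clip(gain*F[:2],-.0008,.0008)
        if g:
            hit+=1
            if hit>5: break
    print(log,p.round(4),"t",round(T.current_t(),2)); return p
E
python3 - <<'E'
from h import *
p=insert([.5064,-.0631],.084)
E
```

```text
[(np.float64(99.9), np.float64(0.7), np.float64(0.5), np.float64(-2.4), False), (np.float64(96.8), np.float64(1.2), np.float64(1.1), np.float64(-1.9), False), (np.float64(93.5), np.float64(2.6), np.float64(1.5), np.float64(-1.8), False), (np.float64(90.2), np.float64(1.4), np.float64(2.2), np.float64(-0.9), False), (np.float64(86.8), np.float64(1.4), np.float64(2.0), np.float64(-1.9), False), (np.float64(83.4), np.float64(2.7), np.float64(1.1), np.float64(-2.9), False)] [ 0.5074 -0.0622] t 14.73
```

Run:
```python
from h import *
p=insert([.5074,-.0622],.0735,guard=15)
at("end")
```

```text
[(np.float64(80.0), np.float64(2.1), np.float64(0.4), np.float64(-2.6), False), (np.float64(76.6), np.float64(1.2), np.float64(0.9), np.float64(-2.8), False), (np.float64(74.6), np.float64(-1.6), np.float64(-0.0), np.float64(7.2), False), (np.float64(74.5), np.float64(-1.8), np.float64(0.2), np.float64(10.1), False), (np.float64(74.6), np.float64(-2.3), np.float64(1.3), np.float64(9.1), False), (np.float64(74.5), np.float64(-1.8), np.float64(-0.0), np.float64(9.3), False), (np.float64(74.6), np.float64(-0.9), np.float64(0.2), np.float64(8.8), False), (np.float64(74.5), np.float64(-0.9), np.float64(-0.3), np.float64(9.2), False), (np.float64(74.5), np.float64(-0.5), np.float64(-0.5), np.float64(7.9), False), (np.float64(74.6), np.float64(-0.9), np.float64(0.2), np.float64(9.1), False), (np.float64(74.6), np.float64(-0.8), np.float64(-0.4), np.float64(8.3), False), (np.float64(74.5), np.float64(-0.5), np.float64(0.5), np.float64(8.2), False), (np.float64(74.6), np.float64(-0.4), np.float64(-0.0), np.float64(8.0), False), (np.float64(74.6), np.float64(-0.1), np.float64(0.4), np.float64(
[... 271 characters left out ...]
p.float64(-0.5), np.float64(0.4), np.float64(7.8), False), (np.float64(74.6), np.float64(0.5), np.float64(0.4), np.float64(7.4), False), (np.float64(74.6), np.float64(-0.5), np.float64(-0.2), np.float64(8.2), False), (np.float64(74.6), np.float64(-0.4), np.float64(-0.2), np.float64(7.6), False), (np.float64(74.5), np.float64(-0.1), np.float64(-0.4), np.float64(6.7), False), (np.float64(74.6), np.float64(-0.4), np.float64(0.8), np.float64(7.7), False), (np.float64(74.6), np.float64(0.0), np.float64(0.1), np.float64(7.4), False), (np.float64(74.6), np.float64(0.1), np.float64(-0.0), np.float64(7.4), False)] [ 0.5063 -0.0618] t 20.98
end nose [ 0.5074 -0.0623  0.0746] F [ 0.1 -0.   7.4] t 20.98
```

```bash
cat >> h.py <<'E'
BZ=.0662
def pick_bolt(x,y,up=.265):
    q=quat(.231); gripper_to(.045,40)
    r.move_to([x,y,.135],q); r.move_l([x,y,.0862],vel=.12); gripper_to(0,45)
    print("bolt grip",T.current_opening(),np.round(T.current_wrist_force(),1))
    r.move_l([x,y,up],vel=.25); print("lifted",T.current_opening(),np.round(T.current_wrist_force(),1),T.current_t())
E
python3 - <<'E'
from h import *
q=quat(.231)
gripper_to(.045); p=T.current_ee_pos(); r.move_l([p[0],p[1],.225],vel=.25)
pick_bolt(.5656,.1378)
im,c=snap("hb"); p=np.array(T.current_ee_pos()); print(p,w2px(p+[0,0,-.0082],c))
x,y=.4936,-.1658
r.move_to([x,y,.265],q); r.move_l([x,y,.127+BZ],vel=.2); r.hold(.1)
im,c=snap("c2"); p=np.array(T.current_ee_pos()); print(p,T.current_wrist_force(),T.current_t())
cv2.imwrite("pics/c2c.png",np.hstack([cv2.resize(im[150:290,260:380,::-1],None,fx=3.3,fy=4,interpolation=cv2.INTER_NEAREST),cv2.resize(cv2.imread("pics/hb.png")[150:290,260:380],None,fx=3.3,fy=4,interpolation=cv2.INTER_NEAREST)]))
E
```

```text
bolt grip 0.02302790144438563 [0.2 0.1 2.8]
lifted 0.023095527720501483 [ 0.6  0.6 -1.5] 25.1167
[0.56444364 0.13768957 0.26293123] [315.59479702 252.96180573]
[ 0.49492412 -0.16601383  0.19487779] [-0.16816467 -0.53841069  0.41722507] 27.0167
```

View pics/c2c.png

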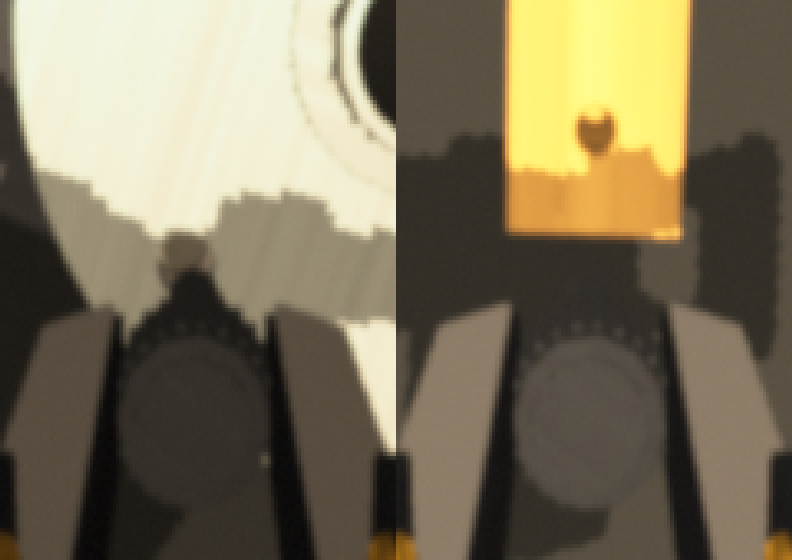

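Run:
```python
from h import *
k=vision.get_calibration("wrist"); d=np.load("pics/c2.npz"); c=(k,d["p"],d["M"])
b=np.array([.00146,.00034,0]); p=np.array([.49492,-.16601,.19488])
tx=np.array([-.229,.973,0])
n=p-[0,0,BZ]-.0009*tx
print("nose pred",w2px(n+b,c),"far edge",w2px(n+b+.003*tx,c),"seen",(260+192/3.3,150+268/4))
print("hole centre",px2w(260+186/3.3-.4,150+261/4-.4,.122,c)-b, "settled",T.current_ee_pos())
```

```text
nose pred [318.40355732 220.56493093] far edge [318.40802291 216.17013197] seen (318.1818181818182, 217.0)
hole centre [ 0.49310072 -0.16536571  0.122     ] settled [ 0.49492412 -0.16601383  0.19487779]
```

Run:
```python
from h import *
x,y=.4929,-.1645
r.move_l([x,y,.124+BZ],vel=.04); print(T.current_ee_pos())
g=r.move_l([x,y,.105+BZ],vel=.04,guard=6); print(g,T.current_ee_pos()[2]-BZ,np.round(T.current_wrist_force(),1))
if T.current_ee_pos()[2]-BZ<.1075:
    p=insert([x,y],.0835,step=.005,guard=8,offs=BZ,n=9)
```

```text
[ 0.49292438 -0.16447023  0.19060136]
False 0.10448133128417685 [-1.2  1.1 -2.5]
[(np.float64(99.0), np.float64(0.3), np.float64(0.6), np.float64(-2.5), False), (np.float64(93.6), np.float64(-0.2), np.float64(0.9), np.float64(-1.7), False), (np.float64(88.2), np.float64(-0.3), np.float64(0.9), np.float64(-2.0), False), (np.float64(82.8), np.float64(-0.7), np.float64(0.7), np.float64(-1.2), False)] [ 0.4928 -0.1642] t 29.03
```

Run:
```python
from h import *
q=quat(.231)
p=T.current_ee_pos(); g=r.move_l([.4928,-.1642,.0812+BZ],vel=.03,guard=8); print(g,T.current_ee_pos()[2]-BZ,np.round(T.current_wrist_force(),1))
gripper_to(.045); r.move_l([.4928,-.1642,.225],vel=.25)
print(T.current_ee_pos(),T.current_t())
r.move_to([.5074,-.0623,.205],q)
im,c=snap("chk")
r.move_l([.5074,-.0623,.1525],vel=.1); gripper_to(0,50); at("grip"); print(T.current_opening())
r.move_l([.5074,-.0623,.215],vel=.12); at("up"); print(T.current_opening())
r.move_to([.5554,.1953,.165],q); r.move_l([.5554,.1953,.150],vel=.05); at("above"); 
insert([.5554,.1953],.0145,step=.009,guard=8,n=8); at("end")
```

```text
False 0.08209420207662808 [-3.   1.3  4.9]
[ 0.49299876 -0.16430508  0.22559335] 30.2917
grip nose [ 0.5074 -0.0623  0.0753] F [-0.9 -0.1  1.8] t 32.09
0.015163270856397274
up nose [ 0.5068 -0.0621  0.1368] F [-0.   1.5 -1.1] t 32.77
0.014894513878015134
above nose [0.5552 0.1947 0.0721] F [ 0.3  0.5 -1. ] t 34.26
[(np.float64(62.7), np.float64(0.1), np.float64(0.6), np.float64(-1.0), False), (np.float64(53.3), np.float64(-0.1), np.float64(0.9), np.float64(-0.5), False), (np.float64(43.9), np.float64(0.1), np.float64(0.2), np.float64(-1.5), False), (np.float64(34.5), np.float64(0.4), np.float64(-0.4), np.float64(-1.1), False), (np.float64(25.2), np.float64(-1.1), np.float64(-0.7), np.float64(-0.9), False), (np.float64(15.9), np.float64(0.0), np.float64(-0.2), np.float64(-1.4), False), (np.float64(13.9), np.float64(0.1), np.float64(-0.2), np.float64(0.1), False)] [0.5554 0.1953] t 36.81
end nose [0.5554 0.1954 0.0139] F [ 0.1 -0.2  0.1] t 36.81
```

Run:
```python
from h import *
q=quat(.231)
g=r.move_l([.5554,.1953,.0118+NZ],vel=.03,guard=6); at(g)
gripper_to(.045); r.move_l([.5554,.1953,.145],vel=.25)
pick_bolt(.5418,.2539,up=.24)
x,y=.5074,-.0623
r.move_to([x,y,.21],q); r.move_l([x,y,.127+BZ],vel=.1); r.hold(.3)
im,c=snap("c1b"); p=np.array(T.current_ee_pos()); print(p,T.current_wrist_force(),T.current_t())
b=np.array([.00146,.00034,0]); print("top",w2px(p+[0,0,-.0082]+b,c),"nose far",w2px(p-[0,0,BZ]+b+.003*np.array([-.229,.973,0]),c))
cv2.imwrite("pics/c1bc.png",np.hstack([cv2.resize(im[150:290,260:380,::-1],None,fx=4,fy=4,interpolation=cv2.INTER_NEAREST),cv2.resize(np.load("pics/chk.npz")["im"][150:290,260:340,::-1],None,fx=4,fy=4)]))
```

```text
False nose [0.5554 0.1954 0.0135] F [-2.4 -0.6  8.2] t 37.06
bolt grip 0.022932796117512637 [-0.1 -0.4  0.9]
lifted 0.02302277875643589 [-0.5  0.5 -1. ] 40.4583
[ 0.50763357 -0.06229262  0.19357864] [ 0.43349786  0.40187389 -0.88449645] 42.3417
top [318.77445658 253.37024703] nose far [318.59135935 214.79221224]
```

View pics/c1bc.png

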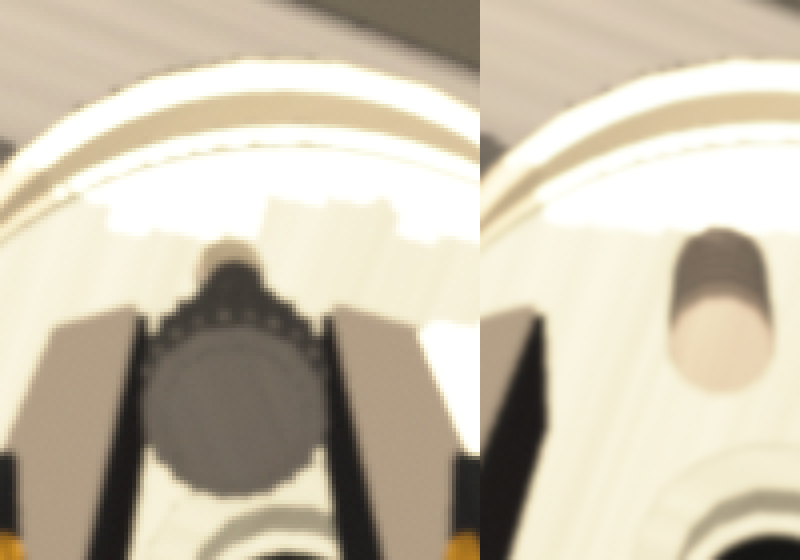

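Run:
```python
from h import *
x,y=.5073,-.0623
g=r.move_l([x,y,.105+BZ],vel=.04,guard=6); print(g,T.current_ee_pos()[2]-BZ,np.round(T.current_wrist_force(),1))
if T.current_ee_pos()[2]-BZ<.1075:
    p=insert([x,y],.0835,step=.005,guard=8,offs=BZ,n=9)
    g=r.move_l([*p,.0812+BZ],vel=.03,guard=8); print(g,T.current_ee_pos()[2]-BZ,np.round(T.current_wrist_force(),1),T.current_t())
```

```text
False 0.10490760248033289 [ 0.2 -0.  -0.4]
[(np.float64(99.7), np.float64(0.7), np.float64(0.6), np.float64(-0.6), False), (np.float64(94.3), np.float64(0.6), np.float64(0.3), np.float64(-0.9), False), (np.float64(89.0), np.float64(0.6), np.float64(0.2), np.float64(-0.7), False), (np.float64(83.7), np.float64(0.6), np.float64(0.1), np.float64(-0.1), False)] [ 0.5075 -0.0622] t 44.17
False 0.0818499787351155 [-1.6 -0.3  4.2] 44.4167
```

Seated. Release, retreat and check from a view of the whole cover and block.

Run:
```python
from h import *
q=quat(.231)
gripper_to(.05); p=T.current_ee_pos(); r.move_l([p[0],p[1],.24],vel=.25)
r.move_to([.53,-.17,.29],q); r.hold(.2)
im,c=snap("fin"); s=vision.snapshot("side")
for P in ([.5074,-.0623],[.4928,-.165],[.5906,-.1262]): print(w2px([P[0]+.0015,P[1],.14],c))
print([np.round(d["at"],3).tolist() for d in models.mark_of("boltA_head","wrist")],T.current_t())
cv2.imwrite("pics/finc.png",np.vstack([im[:300,100:540,::-1],cv2.resize(s[130:350,180:400,::-1],(440,300))]))
```

```text
[322.93452812  62.51779592]
[279.37711928 179.60486514]
[399.1303212 162.3378082]
[[0.509, -0.061, 0.133]] 46.45
```

View pics/finc.png

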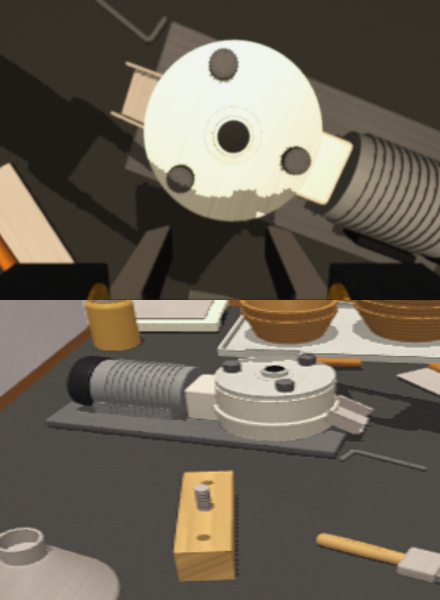

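The picture shows all three bolt heads down on the cover, at (323,62), (279,179) and (396,160). The drift stands in the block's middle hole and nothing else has moved.

```bash
python3 -c "
from h import *
print(r.sign_off())"
```

```text
the job is handed in; nothing more can be done
None
```

I handed in the finished job at about 46.5 s of the 72 s allowed: both bolts are home, the drift is back in the block's middle hole, and the first bolt and bystanders look undisturbed in the last pictures.

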